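# Zero the photometer, then hold the cuvette in its light path

### The job

Zero the photometer while its light path is empty: press the spring pedal of the treadle switch down to its stop and let it come fully back up. Then take the one oblong cuvette out of the rack, touching it with the fingers on its two broad frosted faces only, never on the clear end windows, and hold it upright and still midway between the lamp head and the detector head, so that the beam goes in squarely through the centre of one clear window and out through the other, without the cuvette touching the photometer. The program finishes while the gripper is still holding the cuvette there; leave the square cuvettes and everything else where they stand.

Things in the scene. Friction and masses are not known exactly. Their poses are not given: they have to be found in the camera images.
- photometer: Fixed open-path photometer: base plate 76 (x) x 236 (y) x 12 mm, lamp head (finned) at its +y end, detector head at -y, each 54 x 60 x 52 mm on a post, tops at 138 mm. A round black lens tube, 36 mm across, looks inward from each head; the lens faces are 84 mm apart, the gap open above and to both sides. Origin: centre of the underside; y axis along the beam, z up.
- light_path (a point): The middle of the light path: the point on the beam midway between the two lens faces, 110 mm above the bench; same axes as the photometer (y along the beam).
- treadle: Fixed treadle switch: grey base plate 120 (x) x 92 (y) x 10 mm with two side cheeks up to 44 mm at its +x end carrying the hinge, 46 mm from the middle and 36 mm up. Origin: centre of its underside; the pedal reaches from the hinge to its own -x side (towards the robot at yaw 0).
- pedal_pad (a point): Spot to press: on top of the pedal (ribbed steel plate 98 x 74 x 8 mm), on its middle line, 70 mm from the hinge; moves with it. The pedal slopes up at 0.22 rad to its free end at rest and is level at the stop. The spot is about 60 mm above the bench at rest, 44.5 mm at the stop. About 3 N starts it, 6.5 N reaches the stop; it springs back by itself.
- zero_pedal (a joint): Hinge angle of the pedal, rad: 0 at rest (up), 0.22 at its stop (down).
- cell_rack: Fixed grey rack block 46 (x) x 160 (y) x 14 mm with three seats in a row along its y axis, at -50, 0 and +50 mm, each 10 mm deep (seat floor 4 mm above the bench), with about 1 mm play round the oblong cuvette. Origin: centre of its underside.
- long_cell_center (a point): Centre, half-way up, of the loose oblong cuvette, 12.5 (its x) x 22.5 (its y) x 45 mm high, 21 g, plus a white 5 mm stopper on top, slightly narrower. The two broad faces, looking along its +x and -x, are frosted: grip these, 12.5 mm apart. The narrow ends, along +y and -y, are the clear windows; light passes along its y.
- long_cell: The same oblong cuvette as a whole; origin at the centre of its underside, z up. It starts upright in one of the rack's three seats (which one varies), its y along the rack's y; its centre is then 26.5 mm above the bench and 35 mm of it stand out of the rack.
- long_cell_windows: The two clear end windows of the oblong cuvette (not to be touched by the fingers); origin and axes as the cuvette's.
- square_cell_1: A square cuvette, 12.5 x 12.5 x 45 mm, in another seat of the rack; leave alone. Origin: centre of its underside.
- square_cell_2: The second square cuvette, same size, in the remaining seat; leave alone. Origin: centre of its underside.
- bottle_small: Bystander: clear bottle with a screw cap, 69 mm across, 117 mm high; origin under its centre.
- reagent_vial_0: Bystander: small cream plastic bottle, 32 mm across, 84 mm high; origin under its centre.
- vial_3: Bystander: small clear screw-cap bottle, 45 mm across, 107 mm high; origin under its centre.
- cup_2: Bystander: small clear beaker, 70 mm across, 60 mm high; origin under its centre.
- forceps: Bystander: steel forceps lying flat, 133 mm long along its y, 11 mm high; origin under its centre.
Not all that is in view belongs to the job. What is shaped like the long_cell but green is not meant.

How it is judged:
On the way, in this order (a step that is already met when the one before it is completed fails the run):
1. the pedal is pressed to its stop while the light path is empty (oblong cuvette more than 100 mm from it) (value of joint zero_pedal above 0.195 rad and horizontal distance between long_cell_center and light_path above 0.1 m), for 0.2 s.
2. the pedal is let fully up again, the light path still empty (value of joint zero_pedal below 0.02 rad and horizontal distance between long_cell_center and light_path above 0.1 m), for 0.1 s.
At the end, for the whole second after the job is handed in: The fingers still grip the oblong cuvette, still and clear of the photometer: centre within 5 mm sideways and 8 mm in height of the beam, within 20 mm of mid-gap along it; upright and windows square to the beam within 0.12 rad; pedal up (x of long_cell_center in the frame of photometer between -0.005 and 0.005 m and y of long_cell_center in the frame of photometer between -0.02 and 0.02 m and z of long_cell_center in the frame of light_path between -0.008 and 0.008 m and angle between long_cell's own z axis and vertical below 0.12 rad and angle between the y axis of long_cell and the y axis of photometer, either way round below 0.12 rad and linear speed of long_cell below 0.02 m/s and contact force between long_cell and the fingers above 1 N and contact force between long_cell and photometer below 0.2 N and value of joint zero_pedal below 0.02 rad); the arm keeps its last pose, push and grip.
It fails at once if the fingers touch a clear window of the oblong cuvette (over 0.3 N) (contact force between long_cell_windows and the fingers above 0.3 N).
It fails at once if the oblong cuvette knocks against the photometer (over 1 N) (contact force between long_cell and photometer above 1 N).
It fails at once if a square cuvette is moved more than 20 mm (distance of any of square_cell_1, square_cell_2 from where it was at the start of the episode above 0.02 m).
It fails at once if a bystander is moved more than 30 mm (distance of any of bottle_small, reagent_vial_0, vial_3, cup_2, forceps from where it was at the start of the episode above 0.03 m).
It also fails if it takes over 59 s, if anything falls off the work surface, if the arm or the gripper's body presses on something with over 40 N, if the wrist force passes 120 N, or if a joint passes its speed limit or range.

### The arm

A 6-joint arm with a two-finger parallel gripper is mounted at the origin on a cart in front of the work surface, level with it; the furniture and walls round the work are solid. World frame = base frame: x ahead of the robot, y to its left, z up, the work surface at z = 0. Lengths are in m, angles in rad, forces in N, time in s.
With the tool pointing down it reaches from about 0.15 to 0.775 m from the base axis. Payload 6.1 kg.
Tool frame: the origin (TCP) lies on the centre line of the jaws, within the pads' length; the fingertips stand bot.tips_ahead ahead of it and the grasp point (between the pads) lies 3 mm ahead of it (bot.tips_ahead is the distance from the TCP to the fingertips, in m); z points along the fingers, y is the line along which they close (so a half turn about z gives the same grasp; the last joint's range is limited). The gripper opens to 85 mm and grips with 20 to 120 N. Pads are 22 mm wide; open, the fingers measure 114 mm over their backs; the gripper's body (76 mm by 85 mm) begins 54 mm behind the grasp point. The pads swing forward as they close: fully open they stand 13 mm farther back than shut.
Start: joints at [1.313, 0.126, -0.04, 1.405, 0, 1.571], TCP at [0.134, 0.508, 0.253] pointing down, gripper open.
Joint ranges: [-2.72, 2.72], [-0.95, 1.95], [-1.27, 1.35], [-1.78, 2.02], [-1.46, 1.47], [-3.14, 3.14]. Speed limits (rad/s): [2.39, 2.39, 3.01, 3.14, 3.14, 3.14].

### API

Orientations are given as [roll, pitch, yaw] about the fixed x, y, z axes, in that order (R = Rz(yaw) Ry(pitch) Rx(roll)).
In Python, from station import bot, snapshot gives the robot as it stands.
- The arm moves only by the tool drive_tool, never from a script. Its argument "moves" is a list of rows, each an object with "gripper": the opening, from 0 (shut) to 1 (fully open); "slide": the shift along the tool's x, y, z in cm, a list of three; "delta_rot": the turn, a rotation vector about the tool's x, y, z in rad, a list of three. In form: [{"gripper": gripper, "slide": [tx, ty, tz], "delta_rot": [wx, wy, wz]}, ...]. A call has 1 to 12 rows; each row is the pose to reach, as a shift and turn from the pose commanded when the call began, along the tool's axes at that moment; what a row does not reach only later rows make up. A row lasts 1/8 s, in which the tool goes at most 62.5 mm and 10.7 degrees, less where a joint would pass 70% of its speed; a pose out of reach is approached as far as the arm can. A call with a gripper value outside its range is refused whole. The fingers move at their own pace and stop on an object; the grip force is fixed at half the most. Time passes only in rows, so rows that repeat a pose let the fingers close. It gives the time, the measured TCP pose, the force, the opening and the grip force at its end, in the units of the state.
- bot.state(): the state, without advancing time (a new reading comes with each control period).
- snapshot(name): name is "scene" or "top" or "wrist"; returns a dict with "img" (400x640x3 uint8, red, green, blue), "camera_matrix" (3x3 intrinsics, pixels), "k1" (the pictures are not rectified: a ray, as slopes to the right and down, at radius r is drawn at 1 + k1 r^2 times it, then the intrinsics apply), "camera_from_world" (4x4, takes a point from world to camera coordinates). Camera axes: x right, y up, looking along -z (the intrinsics and any distortion apply to the point x, -y, -z); pixel columns grow to the right and rows downward; lengths in m; the calibration is good to about 2 mm. A picture is of the moment at which its call begins. There is no depth.
- bot.hand_in(): hands the job in; it is judged then, once.
The state is a dict: "t": time; "qpos": joint angles; "qvel": joint speeds; "joint_torque": joint torques, N m; "eef_pos": TCP position; "tcp_rot": TCP orientation; "contact_force": force on the tool from outside, world axes, zero at the start; "torque": the same for the moment, N m; "opening": opening from 0.0 (shut) to 1.0 (fully open); "gripper_force": force on a finger pad.
Only numpy, scipy, OpenCV 4.12 (cv2) and the standard library are available. Lean on these libraries where they do the work, as an engineer would, in place of code of your own. Each camera call takes 0.05 s, during which the arm holds its last target. There are 200 camera calls.

## Working session

There is one attempt and no reset: what is moved stays moved. The work goes in short steps, Python scripts to look and compute and a tool call to move; the robot and the scene stay as the last step left them, time stands still between calls to the robot, and variables do not carry over. Pictures are saved under pics/ and viewed, at most 10 in all, crops included, and the job is handed in when it is done.

Besides the shell and the picture viewer there is one more tool, called after "Call:" as name([rows], argument=value, ...), one row to a line, values as JSON. drive_tool: Moves the arm, as the interface text tells. Its arguments: {"type":"object","properties":{"moves":{"type":"array"}},"required":["moves"]}

```bash
mkdir -p pics
cat > h.py <<'E'
import numpy as np, cv2
from station import bot, snapshot
def ray(s,u,v):
    K=np.array(s["camera_matrix"]);d=np.array([(u-K[0,2])/K[0,0],(v-K[1,2])/K[1,1]])
    x=d.copy()
    for _ in range(20): x=d/(1+s["k1"]*(x@x))
    T=np.array(s["camera_from_world"]);R=T[:3,:3]
    return -R.T@T[:3,3], R.T@np.array([x[0],-x[1],-1])
def onz(s,u,v,z):
    o,d=ray(s,u,v);return o+d*(z-o[2])/d[2]
def proj(s,p):
    T=np.array(s["camera_from_world"]);q=T[:3,:3]@np.array(p)+T[:3,3]
    x=np.array([q[0],-q[1]])/-q[2];x=x*(1+s["k1"]*(x@x));K=np.array(s["camera_matrix"])
    return K[:2,:2]@x+K[:2,2]
E
python3 - <<'E'
from h import *
import pickle
for n in("scene","top"):
    s=snapshot(n);pickle.dump(s,open(n+".pkl","wb"));cv2.imwrite(f"pics/{n}.png",s["img"][:,:,::-1])
    T=np.array(s["camera_from_world"]);print(n,-T[:3,:3].T@T[:3,3],-T[2,:3])
st=bot.state();print(st["t"],st["eef_pos"],st["tcp_rot"],bot.tips_ahead,st["opening"])
E
```

```text
scene [-0.12245233  0.40111786  0.7380375 ] [ 0.67912526 -0.38130605 -0.62721174]
top [ 0.41324283 -0.01861301  1.57279326] [ 0.10547865  0.01072173 -0.99436377]
0.1 [0.13377539 0.50734107 0.25259252] [-3.14015970e+00  1.66255815e-05  2.88377856e+00] 0.022 0.9988610496221513
```

View pics/scene.png

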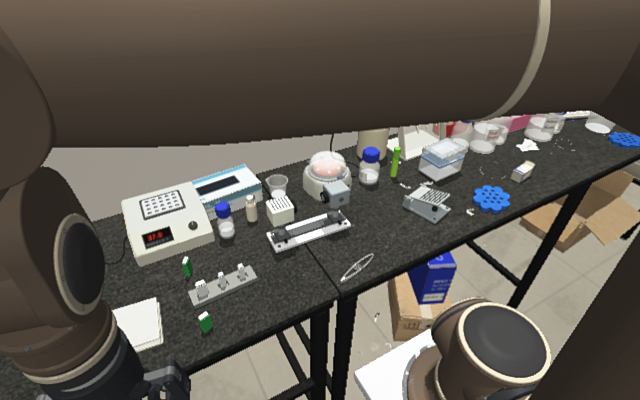

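View pics/top.png

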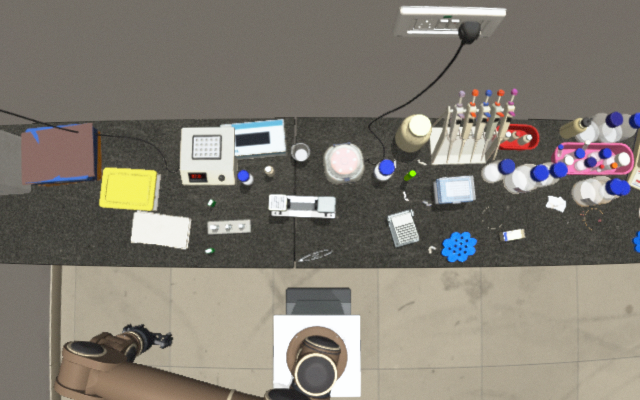

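The scene shows the rack at (222,285) with three cells, the photometer at (308,232) and the treadle at (427,203), plus green decoys at (187,266) and (205,322). In the top view the rack is at (229,227), the photometer at (302,206) and the treadle at (404,228). Next I'll look at enlarged crops.

Run:
```python
from h import *
import pickle
a=pickle.load(open("scene.pkl","rb"));b=pickle.load(open("top.pkl","rb"))
def c(s,x,y,w,h,W,H): return cv2.resize(s["img"][y:y+h,x:x+w,::-1],(W,H),interpolation=cv2.INTER_CUBIC)
A=np.vstack([np.hstack([c(a,180,255,80,60,400,300),c(b,200,212,60,30,400,300)[:, :]]),
 np.hstack([c(b,262,186,80,40,400,300)[:, :],c(b,380,203,48,48,400,300)])])
cv2.imwrite("pics/crops.png",A)
```

```text
(no output)
```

View pics/crops.png

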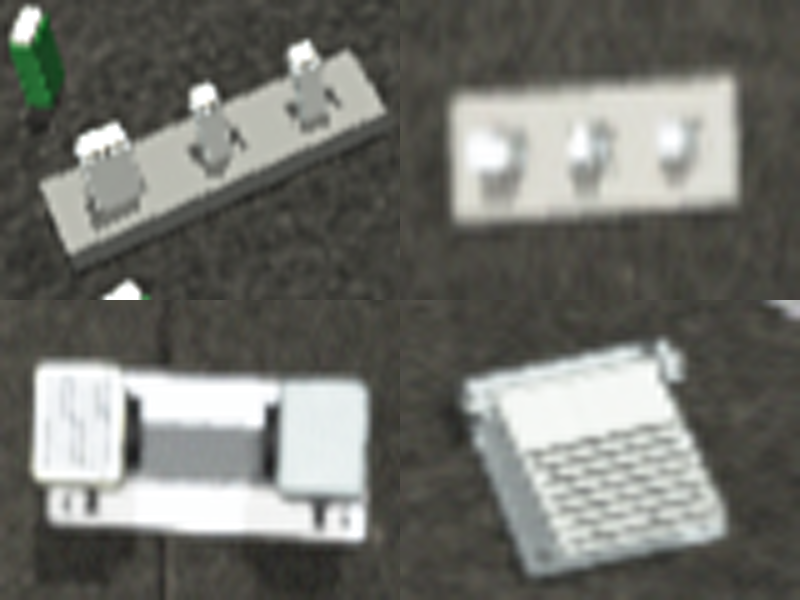

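Run:
```python
from h import *
import pickle
b=pickle.load(open("top.pkl","rb"));a=pickle.load(open("scene.pkl","rb"))
np.set_printoptions(precision=4,suppress=True)
f=lambda P,z:np.array([onz(b,*p,z)[:2] for p in P])
R=f([(207.5,221.5),(250.5,219.5),(251,232.5),(208.2,234.2)],.014)
d=(R[0]+R[3]-R[1]-R[2]);print("rack",R.mean(0),"ydir ang",np.arctan2(-d[0],d[1]),np.linalg.norm(d)/2)
c=R.mean(0);d/=np.linalg.norm(d);print("cell",c+.05*d)
P=f([(277.7,202.3),(326.6,204.3)],.138);e=P[0]-P[1];print("phot",P.mean(0),np.arctan2(-e[0],e[1]),np.linalg.norm(e))
H=f([(392,218.2),(410.6,212.9)],.046).mean(0);F=f([(399.8,243.8),(419,240.6)],.066).mean(0)
g=H-F;L=np.linalg.norm(g);print("treadle yaw",np.arctan2(g[1],g[0]),L,"pad",F+g/L*.027)
for q in [(*(c+.05*d),.054)]: print(proj(a,q))
```

```text
rack [0.4758 0.3257] ydir ang 0.043879696343983934 0.16211928311262785
cell [0.4736 0.3756]
phot [0.5518 0.0477] -0.043370995626630215 0.16811202749772458
treadle yaw 0.23796627341175275 0.09989587900015712 pad [ 0.4441 -0.327 ]
[200.2093 281.5884]
```

Candidates in the scene image: the cell at (202,290) is wider along the rack, the ones at (222,281) and (241,271) are square, and those at (187,266) and (205,322) are green. The oblong cuvette is the one at (202,290), in the rack's +y seat; the crop confirms it. I'll hover over the rack first for a close look.

Call:
drive_tool([
  {"gripper":1,"slide":[-36.2,-4.1,3],"delta_rot":[0,0,1.27]},
  {"gripper":1,"slide":[-36.2,-4.1,3],"delta_rot":[0,0,1.27]},
  {"gripper":1,"slide":[-36.2,-4.1,3],"delta_rot":[0,0,1.27]},
  {"gripper":1,"slide":[-36.2,-4.1,3],"delta_rot":[0,0,1.27]},
  {"gripper":1,"slide":[-36.2,-4.1,3],"delta_rot":[0,0,1.27]},
  {"gripper":1,"slide":[-36.2,-4.1,3],"delta_rot":[0,0,1.27]},
  {"gripper":1,"slide":[-36.2,-4.1,3],"delta_rot":[0,0,1.27]},
  {"gripper":1,"slide":[-36.2,-4.1,3],"delta_rot":[0,0,1.27]},
  {"gripper":1,"slide":[-36.2,-4.1,3],"delta_rot":[0,0,1.27]},
  {"gripper":1,"slide":[-36.2,-4.1,3],"delta_rot":[0,0,1.27]},
])

```text
t: 1.35
eef_pos: [0.4728, 0.3761, 0.2235]
tcp_rot: [3.141, -0.0, 1.616]
contact_force: [0.3, -1.0, -0.5]
opening: 0.998
gripper_force: 0.0
```

Run:
```python
from h import *
import pickle
s=snapshot("wrist");pickle.dump(s,open("w1.pkl","wb"));cv2.imwrite("pics/w1.png",s["img"][:,:,::-1])
T=np.array(s["camera_from_world"]);print(-T[:3,:3].T@T[:3,3],-T[2,:3],s["camera_matrix"][0][0],s["k1"])
st=bot.state();print(st["t"],st["eef_pos"],st["tcp_rot"],proj(s,(.4736,.3756,.054)))
```

```text
[0.46963393 0.44721365 0.34398716] [ 0.01324785 -0.27571417 -0.96114837] 275.73284371423193 -0.027051351237904794
1.4 [0.47282969 0.37615629 0.22356755] [ 3.14130486e+00 -2.30018118e-04  1.61599231e+00] [324.0446505  193.30893975]
```

View pics/w1.png

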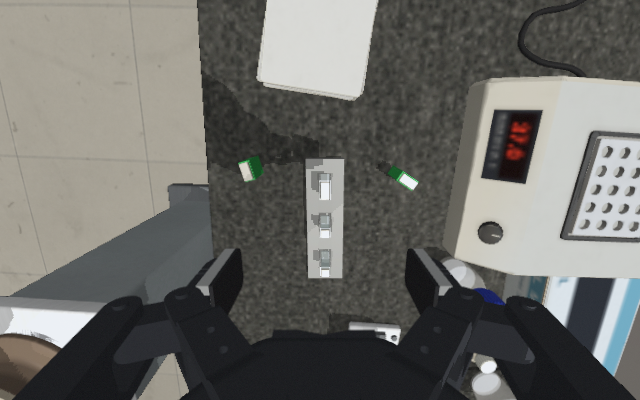

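The wrist view shows the rack at x 306–344, y 158–278. The oblong cell is at (325,186), the squares are at (324,222) and (325,262), and the green decoys at (250,170) and (403,180). Now I'll measure the rack outline and the white stopper.

Run:
```python
from h import *
import pickle
np.set_printoptions(precision=4,suppress=True)
s=pickle.load(open("w1.pkl","rb"));im=s["img"]
def blobs(m,z,mn):
    for c in cv2.findContours(m.astype(np.uint8),0,2)[0]:
        if cv2.contourArea(c)<mn: continue
        P=cv2.boxPoints(cv2.minAreaRect(c));W=np.array([onz(s,*p,z)[:2] for p in P])
        print(z,P.round(1).tolist(),W.mean(0),W.tolist())
r=np.zeros(im.shape[:2],bool);r[150:290,290:360]=1
g=im.min(2).astype(int)
blobs(r&(g>120),.014,500)
blobs(r&(g>225),.054,15)
k=cv2.resize(im[150:290,290:360,::-1],None,fx=4,fy=4,interpolation=cv2.INTER_CUBIC);cv2.imwrite("pics/k.png",k)
```

```text
0.014 [[306.0, 159.0], [343.0, 159.0], [343.0, 277.0], [306.0, 277.0]] [0.4764 0.3286] [[0.45074307602435665, 0.4067659360685282], [0.49475872818783323, 0.4087748280519826], [0.5051031896211738, 0.25061745015761244], [0.45515771968575963, 0.24835832188060572]]
0.054 [[322.0, 270.0], [328.0, 270.0], [328.0, 276.0], [322.0, 276.0]] [0.4792 0.2788] [[0.4754807636774767, 0.2826460164925818], [0.48253884318363227, 0.2829652724360361], [0.48293997199111444, 0.2749946239287065], [0.4758317962899769, 0.27467328771606003]]
0.054 [[320.0, 231.0], [328.0, 231.0], [328.0, 237.0], [320.0, 237.0]] [0.4757 0.3283] [[0.4710630950198465, 0.3317266325621525], [0.4800674591115894, 0.3321355602463647], [0.4804331887486404, 0.3248519789637714], [0.4713692773954993, 0.3244405191652518]]
0.054 [[321.0, 183.0], [328.0, 183.0], [328.0, 199.0], [321.0, 199.0]] [0.474  0.3781] [[0.4698171014848477, 0.3868108552472992], [0.47730928545223034, 0.3871522389758935], [0.4781972727374811, 0.36942224949835384], [0.4705818725430725, 0.3690756475191814]]
```

View pics/k.png

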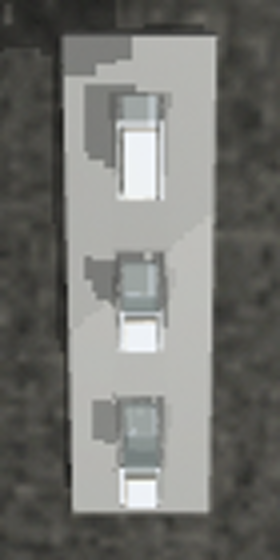

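Call:
drive_tool([
  {"gripper":1,"slide":[-31.9,6.4,-8],"delta_rot":[0,0,0.09]},
  {"gripper":1,"slide":[-31.9,6.4,-8],"delta_rot":[0,0,0.09]},
  {"gripper":1,"slide":[-31.9,6.4,-8],"delta_rot":[0,0,0.09]},
  {"gripper":1,"slide":[-31.9,6.4,-8],"delta_rot":[0,0,0.09]},
  {"gripper":1,"slide":[-31.9,6.4,-8],"delta_rot":[0,0,0.09]},
  {"gripper":1,"slide":[-31.9,6.4,-8],"delta_rot":[0,0,0.09]},
  {"gripper":1,"slide":[-31.9,6.4,-8],"delta_rot":[0,0,0.09]},
  {"gripper":1,"slide":[-31.9,6.4,-8],"delta_rot":[0,0,0.09]},
  {"gripper":1,"slide":[-31.9,6.4,-8],"delta_rot":[0,0,0.09]},
])

```text
t: 2.52
eef_pos: [0.5507, 0.061, 0.303]
tcp_rot: [-3.141, -0.0, 1.526]
contact_force: [0.5, -0.2, -0.6]
opening: 1.001
gripper_force: 0.0
```

Run:
```python
from h import *
import pickle
s=snapshot("wrist");pickle.dump(s,open("w2.pkl","wb"));cv2.imwrite("pics/w2.png",s["img"][:,:,::-1])
st=bot.state();print(st["t"],st["eef_pos"],st["tcp_rot"])
for y in (.0477+.042,.0477-.042):print(proj(s,(.5518,y,.110)))
```

```text
2.575 [0.55072335 0.06092673 0.30303687] [-3.14107245e+00 -3.83204776e-05  1.52583112e+00]
[323.37841011 163.27076314]
[326.47693243 232.17448866]
```

View pics/w2.png

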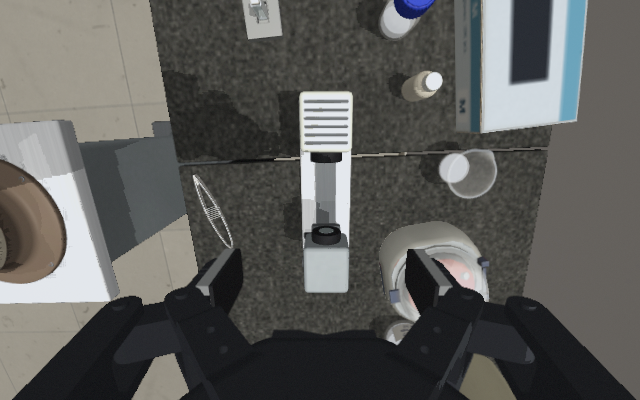

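The lamp head top is around (326,121), the detector head top around (327,262), the lamp tube ends around (326,160), and the detector tube is around (326,233). I'll measure the edges by row scan.

Run:
```python
from h import *
import pickle
np.set_printoptions(precision=4,suppress=True)
s=pickle.load(open("w2.pkl","rb"));g=cv2.cvtColor(s["img"],cv2.COLOR_RGB2GRAY).astype(int)
def ed(v,n=0): # strongest subpixel rise/fall
    d=np.diff(v);return d.argmax()+.5,d.argmin()+.5
def row(r,z):
    v=g[r,285:370];m=np.where(v>130)[0];a,b=285+m[0]-.5,285+m[-1]+.5
    A,B=onz(s,a,r,z),onz(s,b,r,z);return r,a,b,(A+B)[:2]/2,B[0]-A[0]
for r in(100,110,120,130,140): print(*row(r,.138))
for r in(245,255,265,275,285): print(*row(r,.138))
for r in range(152,164,2): print(r,g[r,300:352:1].tolist() if r in(156,160) else '')
print(g[85:170,318].tolist());print(g[215:300,318].tolist())
for r in(230,): 
  v=g[r,290:365];print(v.tolist())
```

```text
100 298.5 352.5 [0.5568 0.1551] 0.05264585568505242
110 298.5 352.5 [0.5564 0.1458] 0.05311279755521814
120 299.5 352.5 [0.5565 0.1363] 0.052599008601493136
130 299.5 351.5 [0.5556 0.1267] 0.052079120787994704
140 299.5 351.5 [0.5552 0.1169] 0.05256463239608722
245 302.5 348.5 [0.5502 0.0015] 0.051775814131743925
255 303.5 348.5 [ 0.5503 -0.0109] 0.05122573952533338
265 303.5 348.5 [ 0.5497 -0.0236] 0.05181882957950368
275 303.5 347.5 [ 0.5486 -0.0365] 0.051264329303494116
285 304.5 347.5 [ 0.5486 -0.0499] 0.05070073868925662
152 
154 
156 [146, 181, 228, 231, 231, 231, 231, 231, 231, 231, 127, 34, 22, 23, 23, 25, 23, 25, 24, 28, 28, 30, 29, 33, 32, 34, 35, 31, 49, 50, 48, 47, 46, 42, 39, 36, 34, 34, 32, 29, 28, 23, 227, 231, 231, 231, 231, 231, 231, 231, 226, 161]
158 
160 [134, 215, 230, 231, 231, 231, 231, 231, 231, 231, 161, 56, 20, 21, 22, 23, 25, 23, 24, 29, 28, 26, 30, 29, 31, 29, 28, 28, 24, 26, 27, 42, 40, 38, 36, 35, 34, 32, 32, 30, 28, 84, 227, 231, 231, 231, 231, 231, 231, 231, 223, 100]
162 
[67, 67, 65, 65, 67, 73, 150, 208, 227, 230, 230, 231, 231, 230, 197, 119, 119, 
[... 336 characters left out ...]
, 80, 81, 80, 77, 79, 80, 64, 50, 52, 49, 21, 20, 17, 32, 18, 19, 15, 16, 24, 35, 33, 35, 35, 36, 35, 32, 35, 74, 84, 84, 104, 137, 164, 174, 183, 192, 195, 195, 193, 193, 193, 193, 193, 194, 193, 192, 192, 192, 191, 190, 190, 190, 191, 191, 192, 192, 192, 192, 191, 192, 192, 192, 192, 193, 193, 194, 194, 193, 193, 192, 192, 191, 192, 191, 179, 133, 59, 59, 70, 80, 84, 81, 72]
[42, 43, 44, 43, 41, 40, 40, 38, 39, 42, 46, 43, 139, 190, 199, 182, 179, 180, 179, 178, 180, 125, 42, 16, 18, 14, 13, 11, 32, 79, 83, 83, 83, 84, 84, 84, 83, 84, 84, 83, 83, 84, 84, 54, 22, 17, 16, 16, 20, 22, 149, 227, 231, 231, 231, 231, 231, 231, 225, 114, 65, 68, 67, 61, 59, 67, 78, 78, 77, 78, 76, 73, 72, 71, 68]
```

Call:
drive_tool([
  {"gripper":0,"slide":[-36.4,-9.1,5],"delta_rot":[0,0,0]},
  {"gripper":0,"slide":[-36.4,-9.1,5],"delta_rot":[0,0,0]},
  {"gripper":0,"slide":[-36.4,-9.1,5],"delta_rot":[0,0,0]},
  {"gripper":0,"slide":[-36.4,-9.1,5],"delta_rot":[0,0,0]},
  {"gripper":0,"slide":[-36.4,-9.1,5],"delta_rot":[0,0,0]},
  {"gripper":0,"slide":[-36.4,-9.1,5],"delta_rot":[0,0,0]},
  {"gripper":0,"slide":[-36.4,-9.1,5],"delta_rot":[0,0,0]},
  {"gripper":0,"slide":[-36.4,-9.1,5],"delta_rot":[0,0,0]},
  {"gripper":0,"slide":[-36.4,-9.1,5],"delta_rot":[0,0,0]},
  {"gripper":0,"slide":[-36.4,-9.1,5],"delta_rot":[0,0,0]},
])

```text
t: 3.82
eef_pos: [0.4438, -0.2983, 0.2536]
tcp_rot: [3.141, 0.0, 1.526]
contact_force: [0.2, 0.5, -0.2]
opening: -0.002
gripper_force: 0.0
```

Run:
```python
from h import *
import pickle
s=snapshot("wrist");pickle.dump(s,open("w3.pkl","wb"));cv2.imwrite("pics/w3.png",s["img"][:,:,::-1])
st=bot.state();print(st["t"],st["eef_pos"],st["tcp_rot"],st["opening"],proj(s,(.4441,-.327,.06)))
```

```text
3.875 [ 0.44366643 -0.29844131  0.25360101] [3.14118536e+00 1.77258966e-04 1.52597064e+00] 0.0034607299874769497 [324.70335817 211.24280251]
```

View pics/w3.png

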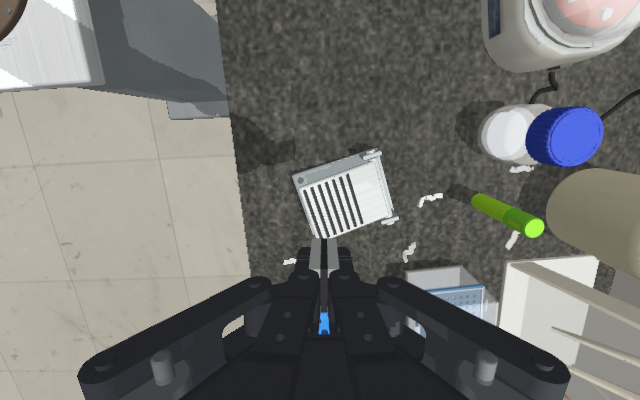

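The pedal is at x 297–393, y 155–240, with the press spot near (328,208), which agrees with the estimate. Now I'll move above it and press.

Call:
drive_tool([
  {"gripper":0,"slide":[-2.7,0.35,6],"delta_rot":[0,0,0]},
  {"gripper":0,"slide":[-2.7,0.35,12],"delta_rot":[0,0,0]},
  {"gripper":0,"slide":[-2.7,0.35,16],"delta_rot":[0,0,0]},
  {"gripper":0,"slide":[-2.7,0.35,17],"delta_rot":[0,0,0]},
  {"gripper":0,"slide":[-2.7,0.35,17.7],"delta_rot":[0,0,0]},
  {"gripper":0,"slide":[-2.7,0.35,18.3],"delta_rot":[0,0,0]},
  {"gripper":0,"slide":[-2.7,0.35,18.7],"delta_rot":[0,0,0]},
  {"gripper":0,"slide":[-2.7,0.35,18.8],"delta_rot":[0,0,0]},
  {"gripper":0,"slide":[-2.7,0.35,18.8],"delta_rot":[0,0,0]},
])

```text
t: 5.0
eef_pos: [0.4456, -0.3275, 0.0663]
tcp_rot: [3.141, 0.002, 1.523]
contact_force: [-2.9, -0.5, 5.9]
opening: 0.001
gripper_force: 2.7
```

Call:
drive_tool([
  {"gripper":0,"slide":[0,0,0.2],"delta_rot":[0,0,0]},
  {"gripper":0,"slide":[0,0,0.3],"delta_rot":[0,0,0]},
  {"gripper":0,"slide":[0,0,0.3],"delta_rot":[0,0,0]},
  {"gripper":0,"slide":[0,0,0.3],"delta_rot":[0,0,0]},
  {"gripper":0,"slide":[0,0,0.3],"delta_rot":[0,0,0]},
])

```text
t: 5.62
eef_pos: [0.4456, -0.3276, 0.0655]
tcp_rot: [3.139, 0.003, 1.523]
contact_force: [-7.9, 1.8, 20.8]
opening: 0.0
gripper_force: 10.4
```

The force rose to 21 N with almost no travel, so the pedal is on its stop. Releasing.

Call:
drive_tool([
  {"gripper":0,"slide":[0,0,-1.5],"delta_rot":[0,0,0]},
  {"gripper":0,"slide":[0,0,-4],"delta_rot":[0,0,0]},
  {"gripper":0,"slide":[0,0,-9],"delta_rot":[0,0,0]},
  {"gripper":0,"slide":[0,0,-15],"delta_rot":[0,0,0]},
  {"gripper":0,"slide":[0,0,-19],"delta_rot":[0,0,0]},
  {"gripper":0,"slide":[0,0,-19],"delta_rot":[0,0,0]},
  {"gripper":0,"slide":[0,0,-19],"delta_rot":[0,0,0]},
])

```text
t: 6.5
eef_pos: [0.4453, -0.3266, 0.2518]
tcp_rot: [-3.141, -0.001, 1.524]
contact_force: [-0.6, -0.0, -0.5]
opening: 0.001
gripper_force: 0.0
```

Run:
```python
from h import *
import pickle
s=snapshot("wrist");w=pickle.load(open("w3.pkl","rb"));t=snapshot("top");t0=pickle.load(open("top.pkl","rb"))
st=bot.state();print(st["t"],st["eef_pos"],st["tcp_rot"],st["opening"])
print(np.abs(t["img"][205:250,385:420].astype(int)-t0["img"][205:250,385:420]).mean())
```

```text
6.6 [ 0.4448902  -0.32630315  0.25074281] [-3.13955785e+00 -1.56671485e-03  1.52385023e+00] -0.0022481262080757468
8.173333333333334
```

Call:
drive_tool([
  {"gripper":0.6,"slide":[70.5,-0.35,3],"delta_rot":[0,0,-0.096]},
  {"gripper":0.6,"slide":[70.5,-0.35,3],"delta_rot":[0,0,-0.096]},
  {"gripper":0.6,"slide":[70.5,-0.35,3],"delta_rot":[0,0,-0.096]},
  {"gripper":0.6,"slide":[70.5,-0.35,3],"delta_rot":[0,0,-0.096]},
  {"gripper":0.6,"slide":[70.5,-0.35,3],"delta_rot":[0,0,-0.096]},
  {"gripper":0.6,"slide":[70.5,-0.35,3],"delta_rot":[0,0,-0.096]},
  {"gripper":0.6,"slide":[70.5,-0.35,3],"delta_rot":[0,0,-0.096]},
  {"gripper":0.6,"slide":[70.5,-0.35,3],"delta_rot":[0,0,-0.096]},
  {"gripper":0.6,"slide":[70.5,-0.35,3],"delta_rot":[0,0,-0.096]},
  {"gripper":0.6,"slide":[70.5,-0.35,3],"delta_rot":[0,0,-0.096]},
  {"gripper":0.6,"slide":[70.5,-0.35,3],"delta_rot":[0,0,-0.096]},
  {"gripper":0.6,"slide":[70.5,-0.35,3],"delta_rot":[0,0,-0.096]},
])

```text
t: 8.1
eef_pos: [0.4739, 0.3805, 0.2197]
tcp_rot: [-3.139, 0.002, 1.623]
contact_force: [-0.1, -0.2, -0.7]
opening: 0.602
gripper_force: 0.0
```

Call:
drive_tool([
  {"gripper":0.6,"slide":[0,0,0],"delta_rot":[0,0,0]},
  {"gripper":0.6,"slide":[0,0,0],"delta_rot":[0,0,0]},
])

```text
t: 8.35
eef_pos: [0.4749, 0.3762, 0.222]
tcp_rot: [-3.141, 0.001, 1.619]
contact_force: [1.4, -0.6, -0.0]
opening: 0.605
gripper_force: 0.0
```

Call:
drive_tool([
  {"gripper":0.6,"slide":[0,0,6],"delta_rot":[0,0,0]},
  {"gripper":0.6,"slide":[0,0,10],"delta_rot":[0,0,0]},
  {"gripper":0.6,"slide":[0,0,10],"delta_rot":[0,0,0]},
  {"gripper":0.6,"slide":[0,0,10],"delta_rot":[0,0,0]},
])

```text
t: 8.85
eef_pos: [0.4759, 0.3772, 0.1245]
tcp_rot: [3.14, -0.001, 1.618]
contact_force: [0.3, 0.7, 0.5]
opening: 0.601
gripper_force: 0.0
```

Run:
```python
from h import *
import pickle
np.set_printoptions(precision=4,suppress=True)
s=snapshot("wrist");pickle.dump(s,open("w4.pkl","wb"));t=snapshot("top");t0=pickle.load(open("top.pkl","rb"))
st=bot.state();print(st["t"],st["eef_pos"],st["tcp_rot"])
print("pedal diff",np.abs(t["img"][205:250,385:420].astype(int)-t0["img"][205:250,385:420]).mean())
im=s["img"];g=im.min(2);q=proj(s,(.474,.378,.054));print(q)
for c in cv2.findContours((g>215).astype(np.uint8),0,2)[0]:
    if cv2.contourArea(c)<30: continue
    P=cv2.boxPoints(cv2.minAreaRect(c));
    if abs(P.mean(0)-q).max()>120: continue
    W=np.array([onz(s,*p,.054)[:2] for p in P]);print(P.round(1).tolist(),W.mean(0),(W.max(0)-W.min(0)))
cv2.imwrite("pics/w4.png",im[:,:,::-1])
```

```text
8.95 [0.4762 0.378  0.1251] [ 3.1382 -0.0023  1.619 ]
pedal diff 4.923386243386243
[320.6811 223.8011]
[[316.0, 278.0], [326.0, 278.0], [326.0, 287.0], [316.0, 287.0]] [0.4764 0.3289] [0.0082 0.0084]
[[315.0, 234.0], [315.0, 221.0], [326.0, 221.0], [326.0, 234.0]] [0.474  0.3751] [0.0086 0.0106]
```

View pics/w4.png

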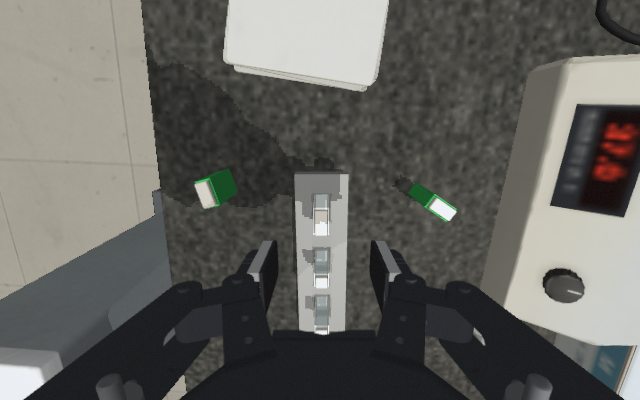

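The stopper spans x 315–326, y 211–234 (partly shaded), which puts it at (.474,.378) as before. The TCP x is 2 mm high, so I'll correct that and descend.

Call:
drive_tool([
  {"gripper":0.6,"slide":[0,-0.2,3],"delta_rot":[0,0,0]},
  {"gripper":0.6,"slide":[0,-0.2,6],"delta_rot":[0,0,0]},
  {"gripper":0.6,"slide":[0,-0.2,8],"delta_rot":[0,0,0]},
  {"gripper":0.6,"slide":[0,-0.2,8.3],"delta_rot":[0,0,0]},
  {"gripper":0.6,"slide":[0,-0.2,8.3],"delta_rot":[0,0,0]},
  {"gripper":0.6,"slide":[0,-0.2,8.3],"delta_rot":[0,0,0]},
])

```text
t: 9.7
eef_pos: [0.4738, 0.3782, 0.0409]
tcp_rot: [3.14, -0.001, 1.62]
contact_force: [-0.2, 0.3, -0.1]
opening: 0.601
gripper_force: 0.0
```

Call:
drive_tool([
  {"gripper":0.3,"slide":[0,0,0],"delta_rot":[0,0,0]},
  {"gripper":0.25,"slide":[0,0,0],"delta_rot":[0,0,0]},
  {"gripper":0.2,"slide":[0,0,0],"delta_rot":[0,0,0]},
  {"gripper":0.1,"slide":[0,0,0],"delta_rot":[0,0,0]},
  {"gripper":0,"slide":[0,0,0],"delta_rot":[0,0,0]},
  {"gripper":0,"slide":[0,0,0],"delta_rot":[0,0,0]},
  {"gripper":0,"slide":[0,0,0],"delta_rot":[0,0,0]},
  {"gripper":0,"slide":[0,0,0],"delta_rot":[0,0,0]},
])

```text
t: 10.7
eef_pos: [0.473, 0.3777, 0.0395]
tcp_rot: [3.141, -0.0, 1.62]
contact_force: [-0.9, 0.0, 3.2]
opening: 0.139
gripper_force: 58.7
```

Call:
drive_tool([
  {"gripper":0,"slide":[0,0,-1],"delta_rot":[0,0,0]},
  {"gripper":0,"slide":[0,0,-3],"delta_rot":[0,0,0]},
  {"gripper":0,"slide":[0,0,-7],"delta_rot":[0,0,0]},
  {"gripper":0,"slide":[0,0,-12],"delta_rot":[0,0,0]},
  {"gripper":0,"slide":[0,0,-17],"delta_rot":[0,0,0]},
  {"gripper":0,"slide":[0,0,-21],"delta_rot":[0,0,0]},
  {"gripper":0,"slide":[0,0,-21],"delta_rot":[0,0,0]},
  {"gripper":0,"slide":[0,0,-21],"delta_rot":[0,0,0]},
])

```text
t: 11.7
eef_pos: [0.4726, 0.3774, 0.2487]
tcp_rot: [-3.141, 0.001, 1.62]
contact_force: [-0.5, -0.1, -1.5]
opening: 0.134
gripper_force: 59.1
```

Call:
drive_tool([
  {"gripper":0,"slide":[-4,0.8,0],"delta_rot":[0,0,0.01]},
  {"gripper":0,"slide":[-9,1.8,0],"delta_rot":[0,0,0.03]},
  {"gripper":0,"slide":[-14,2.8,0],"delta_rot":[0,0,0.04]},
  {"gripper":0,"slide":[-19,3.7,0],"delta_rot":[0,0,0.06]},
  {"gripper":0,"slide":[-24,4.7,0],"delta_rot":[0,0,0.07]},
  {"gripper":0,"slide":[-29,5.7,0],"delta_rot":[0,0,0.08]},
  {"gripper":0,"slide":[-32,6.2,0],"delta_rot":[0,0,0.091]},
  {"gripper":0,"slide":[-33,6.36,0],"delta_rot":[0,0,0.091]},
  {"gripper":0,"slide":[-33,6.36,0],"delta_rot":[0,0,0.091]},
  {"gripper":0,"slide":[-33,6.36,0],"delta_rot":[0,0,0.091]},
])

```text
t: 12.95
eef_pos: [0.5523, 0.0521, 0.2488]
tcp_rot: [-3.141, -0.0, 1.53]
contact_force: [0.6, 0.2, -0.2]
opening: 0.141
gripper_force: 59.1
```

Run:
```python
from h import *
import pickle
s=snapshot("wrist");pickle.dump(s,open("w5.pkl","wb"));a=snapshot("scene");pickle.dump(a,open("s5.pkl","wb"))
st=bot.state();print(st["t"],st["eef_pos"],st["tcp_rot"])
A=cv2.resize(s["img"][100:400,220:440,::-1],(400,545))
q=a["img"][160:260,250:350,::-1];B=cv2.resize(q,(400,400),interpolation=cv2.INTER_CUBIC)
t=a["img"][170:230,390:490,::-1];B=np.vstack([B,cv2.resize(t,(400,145))])
cv2.imwrite("pics/w5.png",np.hstack([A,B]))
```

```text
13.05 [0.55240856 0.0521602  0.2491408 ] [-3.14127805e+00 -1.79427228e-04  1.53042030e+00]
```

View pics/w5.png

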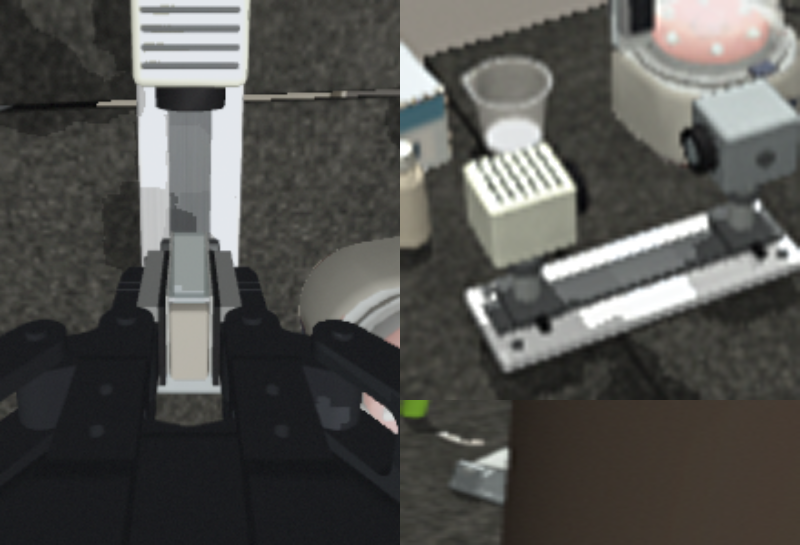

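The cell hangs upright between the pads at crop (190,310), lined up with the lamp tube at (190,97). Lowering it into the gap.

Call:
drive_tool([
  {"gripper":0,"slide":[0,0,2],"delta_rot":[0,0,0]},
  {"gripper":0,"slide":[-0.1,0,4],"delta_rot":[0,0,0]},
  {"gripper":0,"slide":[-0.1,0,6.5],"delta_rot":[0,0,0]},
  {"gripper":0,"slide":[-0.1,0,9],"delta_rot":[0,0,0]},
  {"gripper":0,"slide":[-0.1,0,11],"delta_rot":[0,0,0]},
  {"gripper":0,"slide":[-0.1,0,12.3],"delta_rot":[0,0,0]},
  {"gripper":0,"slide":[-0.1,0,12.6],"delta_rot":[0,0,0]},
  {"gripper":0,"slide":[-0.1,0,12.6],"delta_rot":[0,0,0]},
  {"gripper":0,"slide":[-0.1,0,12.6],"delta_rot":[0,0,0]},
])

```text
t: 14.18
eef_pos: [0.5531, 0.0502, 0.1242]
tcp_rot: [3.14, -0.0, 1.529]
contact_force: [0.3, 0.5, -0.1]
opening: 0.135
gripper_force: 59.1
```

Run:
```python
from h import *
s=snapshot("wrist");a=snapshot("scene");t=snapshot("top")
st=bot.state();print(st["t"],st["eef_pos"],st["tcp_rot"],st["contact_force"],st["gripper_force"])
c=lambda q,W,H:cv2.resize(q[:,:,::-1],(W,H),interpolation=cv2.INTER_CUBIC)
A=c(s["img"][60:360,220:440],400,545)
B=c(a["img"][175:255,260:360],400,320)
C=c(t["img"][203:251,380:428],225,225)
D=c(a["img"][180:230,395:455],175,225)
cv2.imwrite("pics/w6.png",np.hstack([A,np.vstack([B,np.hstack([C,D])])]))
print(proj(a,(.5524,.051,.11))-[260,175])
```

```text
14.325 [0.55289693 0.05008019 0.12387534] [ 3.14061815e+00 -1.40966904e-04  1.52872094e+00] [ 0.07842922  0.22994888 -0.81611049] 59.086992144584656
[48.06661449 26.69807677]
```

View pics/w6.png

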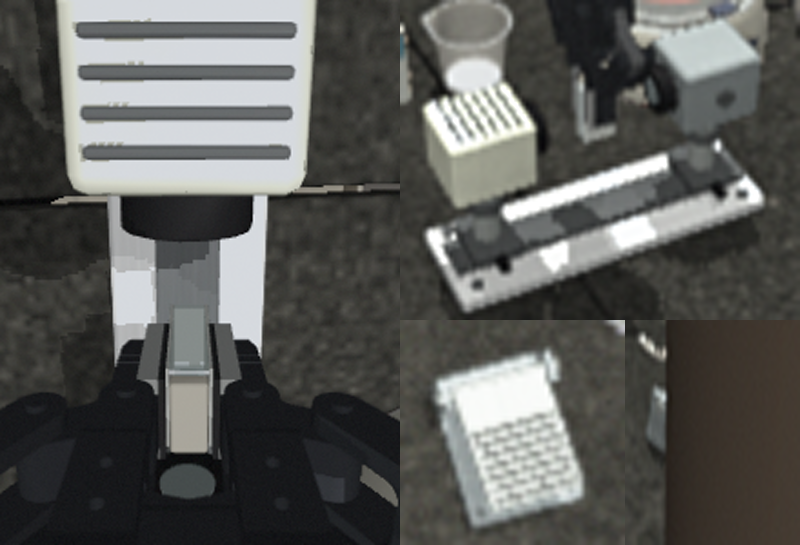

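Run:
```python
from h import *
import pickle
a=pickle.load(open("s5.pkl","rb"))
for z in (.083,.0884,.094):
  for dx,dy in((-.006,.011),(-.006,-.011),(.006,.011)): print(z,dx,dy,(proj(a,(.5529+dx,.0501+dy,z))-[260,175])*4+[400,0])
```

```text
0.083 -0.006 0.011 [583.22086539 146.21691207]
0.083 -0.006 -0.011 [611.5456053 136.2543706]
0.083 0.006 0.011 [575.18188897 136.1303701 ]
0.0884 -0.006 0.011 [583.13295781 140.24043731]
0.0884 -0.006 -0.011 [611.55441479 130.29421368]
0.0884 0.006 0.011 [575.0674696  130.16840689]
0.094 -0.006 0.011 [583.04116677 133.99930876]
0.094 -0.006 -0.011 [611.56361736 124.0704945 ]
0.094 0.006 0.011 [574.9480012  123.94279175]
```

The cell's bottom edge lies where predicted at beam height, and the pedal looks fully up. I'll let it settle and hand in.

Call:
drive_tool([
  {"gripper":0,"slide":[0,0,0],"delta_rot":[0,0,0]},
  {"gripper":0,"slide":[0,0,0],"delta_rot":[0,0,0]},
  {"gripper":0,"slide":[0,0,0],"delta_rot":[0,0,0]},
  {"gripper":0,"slide":[0,0,0],"delta_rot":[0,0,0]},
])

```text
t: 14.82
eef_pos: [0.5526, 0.0501, 0.1233]
tcp_rot: [-3.142, 0.0, 1.529]
contact_force: [0.6, 0.2, 0.3]
opening: 0.14
gripper_force: 59.1
```

```bash
python3 -c "
from station import bot
print(bot.state()['eef_pos']);print(bot.hand_in())"
```

```text
[0.55257904 0.05007794 0.12326951]
the job is handed in; nothing more can be done
None
```

I handed the job in at about 15 s, and no verdict came back: the pedal was pressed to its stop and released, and the gripper is holding the oblong cuvette upright by its frosted faces, midway between the lamp and detector heads at beam height.

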